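Ready the belt drive for its new belt

ROBOT

A 6-joint arm with a two-finger parallel gripper is mounted at the origin on the work surface; the furniture and walls round the work are solid. World frame = base frame: x ahead of the robot, y to its left, z up, the work surface at z = 0. Lengths are in m, angles in degrees, forces in N, time in s.
With the tool pointing down it reaches from about 0.35 to 0.875 m from the base axis. Payload 4.2 kg.
Tool frame: the origin (TCP) lies on the centre line of the jaws, within the pads' length; the fingertips stand 19 mm ahead of it and the grasp point (between the pads) is the TCP; z points along the fingers, y is the line along which they close (so a half turn about z gives the same grasp; the last joint's range is limited). The gripper opens to 87 mm and grips with 3 to 60 N. Pads are 19 mm wide; open, the fingers measure 117 mm over their backs; the gripper's body (75 mm by 190 mm) begins 51 mm behind the grasp point.
Start: joints at [81.91, 22.042, 0.453, 0, -68.411, -14.817], TCP at [0.243, 0.576, 0.242] pointing down, gripper open.
Joint ranges: [-179.83, 179.83], [-69.29, 118.12], [-61.27, 80.66], [-181.25, 117.63], [-171.15, -9.14], [-177.46, 177.46]. Speed limits (degrees/s): [159.86, 159.86, 180, 180, 180, 180].

INTERFACE

Orientations are given as a 3x3 rotation matrix whose columns are the frame's x, y, z axes.
In Python, from station import sense, capture, finish_job, search_frame, masks_of gives the robot as it stands.
- The arm moves only by the tool drive_tool, never from a script. Its argument "rows" is a list of rows, each a list of 7 numbers: the opening in per cent of the stroke, from 0 (shut) to 100 (fully open), then the shift along the world's x, y, z in mm, then the turn, a rotation vector about the world's x, y, z in rad. In form: [[fingers, dx, dy, dz, wx, wy, wz], ...]. A call has 1 to 5 rows; each row shifts and turns the commanded pose from where the row before left it; what a row does not reach is not made up. A row lasts 1/12 s, in which the tool goes at most 41.7 mm and 7.16 degrees, less where a joint would pass 70% of its speed; a pose out of reach is approached as far as the arm can. A call is refused whole if a number of a shift passes 41.7 or a number of a turn 0.125, either way. A call with a gripper value outside its range is refused whole. The fingers move at their own pace and stop on an object; the grip force is fixed at half the most. Time passes only in rows, so rows that do not move let the fingers close. It gives the time, the measured TCP pose, the force, the opening and the grip force at its end, in the units of the state.
- sense(): the state, without advancing time (a new reading comes with each control period).
- capture(name): name is "scene" or "top"; returns a dict with "frame" (400x640x3 uint8, red, green, blue), "z_map" (400x640 float32, m along the optical axis (not along the pixel's ray), 0 where there is no reading), "fx", "fy", "cx", "cy" (pixels), "R" (3x3) and "t" (3): a world point X has camera coordinates R X + t. Camera axes: x right, y down, z forward; pixel columns grow to the right and rows downward; lengths in m; the calibration is good to about 2 mm. A picture is of the moment at which its call begins.
- finish_job(): hands the job in; it is judged then, once.
Trained networks look in a picture, given as the dict that the camera call returned (one of the last four; its "shot" number tells which), for a name from the list of things; names that differ only in an ending like _2 or _b are one class to them, and where a whole thing is asked for, a point or a joint stands for the part that bears it (a point fixed in the world has none). Each returns a list of dicts, best first, with "p" (0 to 1); they miss things now and then, are a little off and sometimes report something else, mostly with a low value. They report only what shows in the picture. A call takes as long as a camera call.
- search_frame(label, picture): "xy" ([column, row] in pixels, amid what is visible of it).
- masks_of(label, picture): "region" (400x640 bool, what is visible of it) and "xy" ([column, row] in pixels, amid what is visible of it).
The state is a dict: "time_s": time; "joints": joint angles; "joint_velocities": joint speeds; "effort": joint torques, N m; "tcp_pos": TCP position; "ee_rot": TCP orientation; "wrist_force": force on the tool from outside, world axes, zero at the start; "moment": the same for the moment, N m; "gripper_width": opening from 0.0 (shut) to 1.0 (fully open); "gripper_force": force on a finger pad.
Only numpy, scipy, OpenCV 4.12 (cv2) and the standard library are available. Lean on these libraries where they do the work, as an engineer would, in place of code of your own. Each camera call takes 0.05 s, during which the arm holds its last target. There are 200 camera calls.

TASK

The belt drive on the bench has to be made ready for its new belt. Take away the screwdriver left lying on its deck in the cover's way and lay it flat on the bench, clear of the drive; push the sliding cover fully open, square against its end stop (it racks and jams in its track when pushed at one end alone); and turn the timing pulley until the mark engraved on its rim faces the pointer. Leave the things standing around where they are, and do not drop or throw the screwdriver.

Things in the scene. Friction and masses are not known exactly. Their poses are not given: they have to be found in the camera images.
- drive_unit: the belt drive: grey open-topped housing, 240 x 360 x 89 mm, fixed to the bench. Origin: centre of its underside. Own x points to its back long side, own y along its length towards the end the cover opens to. The half y < 0 is an open well with the pulley in it; the half y > 0 is a flat deck, top 76 mm above the bench
- end_stop (a point): middle of the inner face of the end stop bar that closes the deck at the unit's y = +174 mm; the point lies on the deck, 76 mm above the bench, the bar's top is at 89 mm. Two aluminium C-rails, tops at 89 mm, run along both long sides; their lips reach in to the unit's x = +-100 mm
- pulley_centre (a point): on the pulley's axis, level with its rim top, 70 mm above the bench. Toothed aluminium timing pulley, 120 mm across, 28 mm high, on a vertical axis; turns either way without end and stays where left (friction 0.1 N m). The well round it: end walls 22 to 26 mm off the rim along the unit's own +-y, side walls 44 mm off along +-x; floor 18 mm above the bench
- mark (a point): outer end of the engraved mark, a 4 mm wide dark line across the top of the pulley's rim, 60 mm from its axis, 68 mm above the bench; it turns with the pulley. The rim is a ring 12 mm thick (radius 48 to 60 mm) standing up round five spokes (20 mm below the rim top) and a hub (radius 19 mm, 8 mm below), so it can be pinched from above, one finger inside, one outside
- pointer_tip (a point): tip of the fixed flat steel pointer on the well's end wall, 2 to 3 mm off the pulley's rim, 68 mm above the bench; it points at the pulley axis along the unit's own +y
- cover_mid (a point): middle of the sliding cover's top face, 82 mm above the bench. Loose steel plate, 196 mm across the track x 165 mm along it; a 66 mm long guide tongue at each end keeps it captive in the rails, with play: pushed at one end only it jams when that knob is about 30 mm ahead of the other; pushed at both ends by turns it walks along with some 3 to 15 N
- knob_front (a point): half-height point of the black knob at the cover's front end (the unit's -x side), 97 mm above the bench: 22 mm across at the top, 14 mm at the neck, 30 mm high, 80 mm from cover_mid. With the cover fully open, square on the end stop bar, both knobs lie 91.5 mm from the unit's centre along its own y
- knob_back (a point): the same for the knob at the cover's back end (the unit's +x side)
- screwdriver_mid (a point): the screwdriver, 134 mm long, 60 g, lying on the deck across the unit between cover and end stop. The point is half-way along and half-way up (10 mm above what it lies on). Own y runs along it: thick handle at -y (24 mm wide, 21 mm high, from 67 mm behind to 24 mm ahead of the point; grasp it 20 mm behind), thin blade at +y
- caliper: a caliper lying on the bench in front of the unit, 71 x 230 x 16 mm, long along its own y; origin under its middle. To be left alone
- swab_jar: a clear jar of cotton swabs, 68 mm across, 82 mm high, in front of the unit; origin under its middle. To be left alone
- oil: a small oil bottle, 34 mm across, 83 mm high, behind the unit; origin under its middle. To be left alone
- cleaner: a brown cleaner bottle, 54 mm across, 132 mm high, behind the unit; origin under its middle. To be left alone. Beyond the white power strip to the robot's right, whose plugs and cables stand up to 120 mm high, the bench from x = 0.40 to 0.55, y = -0.40 to -0.24 is clear

How it is judged (in metres and radians):
At the end, for the whole second after the job is handed in: The screwdriver lies at rest on the bench (its middle under 22 mm high), not touching the drive; both cover knobs are within 5 mm of fully open; the mark is within 4.5 mm sideways of the pointer (half a tooth); pulley and cover are still (height (world z) of screwdriver_mid between 0 and 0.022 m and contact force between screwdriver and drive_unit below 0.05 N and linear speed of screwdriver below 0.02 m/s and y of each of knob_front, knob_back in the frame of drive_unit above 0.0865 m and horizontal distance between mark and pointer_tip below 0.02 m and x of mark in the frame of drive_unit between -0.0045 and 0.0045 m and velocity of joint pulley between -0.05 and 0.05 rad/s and linear speed of cover below 0.01 m/s).
It fails at once if a thing standing around is moved by more than 20 mm (distance of any of caliper, swab_jar, oil, cleaner from where it was at the start of the episode above 0.02 m).
It fails at once if the screwdriver is dropped or thrown (linear speed of screwdriver above 1.2 m/s).
It also fails if it takes over 72 s, if anything falls off the work surface, if the arm or the gripper's body presses on something with over 40 N, if the wrist force passes 120 N, or if a joint passes its speed limit or range.

## Working session

There is one attempt and no reset: what is moved stays moved. The work goes in short steps, Python scripts to look and compute and a tool call to move; the robot and the scene stay as the last step left them, time stands still between calls to the robot, and variables do not carry over. Pictures are saved under pics/ and viewed, at most 10 in all, crops included, and the job is handed in when it is done.

Besides the shell and the picture viewer there is one more tool, called after ">>>" as name(argument=value, ...) on one line, values as JSON. drive_tool: Moves the arm, as the interface text tells. Its arguments: {"type":"object","properties":{"rows":{"type":"array"}},"required":["rows"]}

```bash
mkdir -p pics; cat > h.py <<'E'
import numpy as np, cv2
from station import sense, capture, finish_job, search_frame, masks_of
def ray(c,px):
    d=np.array([(px[0]-c['cx'])/c['fx'],(px[1]-c['cy'])/c['fy'],1.0])
    R=np.array(c['R']);t=np.array(c['t'])
    return -R.T@t, R.T@d
def atz(c,px,z):
    o,d=ray(c,px); return o+d*(z-o[2])/d[2]
def dep(c,px):
    u,v=int(round(px[0])),int(round(px[1])); w=c['z_map'][max(v-2,0):v+3,max(u-2,0):u+3]; w=w[w>0]
    if len(w)==0: return None
    o,d=ray(c,px); return o+d*np.median(w)
def proj(c,X):
    p=np.array(c['R'])@np.array(X)+np.array(c['t']); return [c['fx']*p[0]/p[2]+c['cx'],c['fy']*p[1]/p[2]+c['cy']]
def save(c,n): cv2.imwrite('pics/'+n,c['frame'][:,:,::-1])
E
python3 - <<'E'
from h import *
np.set_printoptions(precision=4,suppress=True)
s=sense();print(s['time_s'],s['tcp_pos'],s['ee_rot'],s['wrist_force'])
ims=[]
for n in ['scene','top']:
    c=capture(n);ims.append(c['frame']);print(n,-np.array(c['R']).T@np.array(c['t']),c['fx'])
    for l in ['drive_unit','pulley_centre','mark','pointer_tip','cover_mid','knob_front','knob_back','screwdriver_mid','end_stop','caliper','swab_jar','oil','cleaner']:
        for r in search_frame(l,c)[:2]: print(l,np.round(r['xy'],1),round(r['p'],2),dep(c,r['xy']))
cv2.imwrite('pics/a.png',cv2.resize(np.vstack(ims)[:,:,::-1],(480,600)))
save(c,'top.png')
cv2.imwrite('pics/s.png',ims[0][:,:,::-1])
E
```

```text
0.0 [0.2431 0.5752 0.2404] [[ 0.9211 -0.3894 -0.0008]
 [-0.3894 -0.9211 -0.0021]
 [ 0.0001  0.0022 -1.    ]] [-0.6456 -0.8695  0.4185]
scene [ 0.2857 -0.3168  0.6924] 361.73770088338523
drive_unit [351.2 236.8] 0.91 [0.5443 0.1157 0.0378]
drive_unit [347.9 209. ] 0.46 [0.5539 0.16   0.0821]
pulley_centre [365.4 237.9] 0.65 [0.5658 0.0908 0.0536]
mark [373.4 241.3] 0.8 [0.5796 0.0783 0.0497]
pointer_tip [351.8 234.8] 0.97 [0.5299 0.0901 0.0831]
cover_mid [346.  205.8] 0.8 [0.5537 0.1699 0.0829]
knob_front [345.7 203.3] 0.85 [0.5568 0.178  0.0819]
knob_back [347.2 208.1] 0.61 [0.5536 0.1631 0.0822]
knob_back [366.5 245.7] 0.48 [0.5508 0.0602 0.0715]
screwdriver_mid [324.2 166.2] 0.69 [0.5573 0.3074 0.0883]
screwdriver_mid [427.  203.2] 0.24 [0.716  0.0941 0.1025]
end_stop [348.  236.6] 0.6 [0.5205 0.0889 0.0828]
caliper [276.  235.9] 0.69 [0.3908 0.1979 0.0165]
swab_jar [242.9 196.3] 0.94 [0.3484 0.3302 0.0382]
oil [376.  160.1] 0.65 [0.7084 0.3078 0.0601]
oil [368.2 243.1] 0.64 [0.5733 0.0876 0.0346]
cleaner [425.5 206.2] 0.83 [0.7124 0.0921 0.0961]
top [0.367  0.2332 0.9348] 446.4122
[... 188 characters left out ...]
.4] 0.69 [0.7109 0.1075 0.1019]
pointer_tip [309.2 178.9] 0.57 [0.5435 0.2563 0.0841]
cover_mid [349.2 170.7] 0.83 [0.5577 0.1779 0.083 ]
cover_mid [306.4 177.6] 0.59 [0.5479 0.262  0.0761]
knob_front [349.5 172.9] 0.9 [0.5535 0.1775 0.0823]
screwdriver_mid [277.7 170. ] 0.6 [0.5603 0.3163 0.096 ]
screwdriver_mid [278.5 105.9] 0.51 [0.703  0.3164 0.0617]
end_stop [306.4 180.2] 0.82 [0.5426 0.2621 0.0765]
caliper [332.9 257. ] 0.72 [0.3937 0.2137 0.0151]
caliper [278.2 108.7] 0.35 [0.6994 0.3177 0.0552]
swab_jar [272.6 283.6] 0.82 [0.3437 0.3374 0.0155]
oil [278.1 106.7] 0.73 [0.702  0.3174 0.0598]
oil [274.9 280.4] 0.62 [0.3498 0.3339 0.0048]
cleaner [379.1  91.4] 0.79 [0.7117 0.1142 0.1007]
```

View pics/s.png

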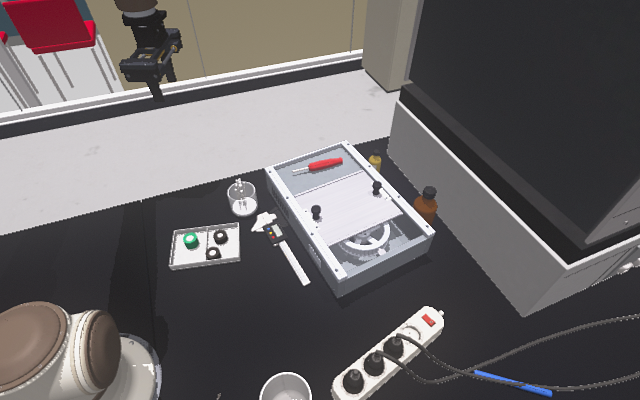

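View pics/top.png

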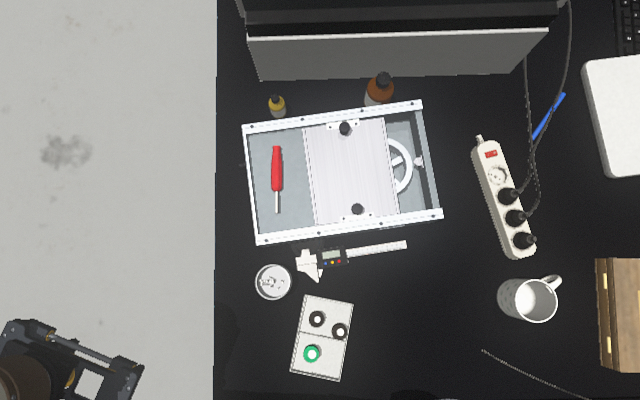

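The scene view shows the red screwdriver on the deck at (318,165), the knobs at (316,212) and (376,187), and the pulley near (365,238). The top view shows the unit's corners at about (242,126), (420,101), (442,217) and (257,244), the screwdriver from (277,147) to (277,213), and the pointer at about (417,162). The cover is partly over the pulley.

```bash
cat >> h.py <<'E'
def cloud(c):
    v,u=np.mgrid[0:400,0:640]; z=c['z_map']
    P=np.stack([(u-c['cx'])/c['fx']*z,(v-c['cy'])/c['fy']*z,z],-1)
    return (P-np.array(c['t']))@np.array(c['R'])   # R^T (p-t)
E
python3 - <<'E'
from h import *
np.set_printoptions(precision=4,suppress=True)
for n in ['top','scene']:
    c=capture(n); P=cloud(c); f=c['frame'].astype(int)
    k=(abs(P[...,2]-.089)<.005)&(P[...,0]>.4)&(P[...,0]<.72)&(P[...,1]>-.05)&(P[...,1]<.42)&(f.min(-1)>150)
    k=cv2.morphologyEx(k.astype(np.uint8),cv2.MORPH_OPEN,np.ones((2,2)))>0
    r=cv2.minAreaRect(P[k][:,:2].astype(np.float32)); print(n,'unit',r, cv2.boxPoints(r).tolist(), np.median(P[k][:,2]))
    red=(f[...,0]>130)&(f[...,1]<70)&(f[...,2]<90)&(P[...,1]>.2)&(P[...,0]>.45)
    r=cv2.minAreaRect(P[red][:,:2].astype(np.float32)); print('handle',r,cv2.boxPoints(r).tolist(),np.percentile(P[red][:,2],[5,50,95]))
    kb=(f.max(-1)<70)&(P[...,2]>.09)&(P[...,2]<.13)&(P[...,0]>.42)&(P[...,0]<.7)&(P[...,1]>0)&(P[...,1]<.35)
    m,lab,st,ce=cv2.connectedComponentsWithStats(kb.astype(np.uint8))
    for i in range(1,m):
        if st[i,4]>15: print('knob',ce[i],st[i,4],P[lab==i].mean(0),P[lab==i].max(0))
    save(c,n+'2.png')
    if n=='top':
        cv2.imwrite('pics/crop.png',cv2.resize(c['frame'][90:255,230:460,::-1],None,fx=3.4,fy=3.4,interpolation=cv2.INTER_CUBIC))
E
```

```text
top unit ((0.5352615118026733, 0.18106800317764282), (0.3097379505634308, 0.4167182445526123), 11.262063026428223) [[0.34268277883529663, 0.3551695942878723], [0.4240665137767792, -0.05352441221475601], [0.72784024477005, 0.00696641206741333], [0.6464564800262451, 0.41566041111946106]] 0.08903875375922495
handle ((0.5654234886169434, 0.3198266327381134), (0.019630013033747673, 0.08788560330867767), 89.42042541503906) [[0.5213836431503296, 0.31045663356781006], [0.6092647314071655, 0.3095676302909851], [0.6094633340835571, 0.32919663190841675], [0.5215822458267212, 0.3300856351852417]] [0.0892 0.0934 0.0975]
scene unit ((0.5468811988830566, 0.015117168426513672), (0.7532597184181213, 0.38241490721702576), 78.71995544433594) [[0.28569677472114563, -0.31683623790740967], [0.6607245802879333, -0.3916383385658264], [0.80806565284729, 0.347070574760437], [0.43303781747817993, 0.42187267541885376]] 0.08951944142368823
handle ((0.5625220537185669, 0.30955809354782104), (0.00991570483893156, 0.08651094883680344), 87.4175796508789) [[0.5190871357917786, 0.30655422806739807], [0.6055101752281189, 0.3026563227176666], [0.6059569716453552, 0.312561959028244], [0.5195339322090149, 0.31645986437797546]] [0.0865 0.0901 0.0941]
knob [375.913  188.1304] 23 [0.6318 0.1772 0.1039] [0.6412 0.1849 0.1118]
```

View pics/crop.png

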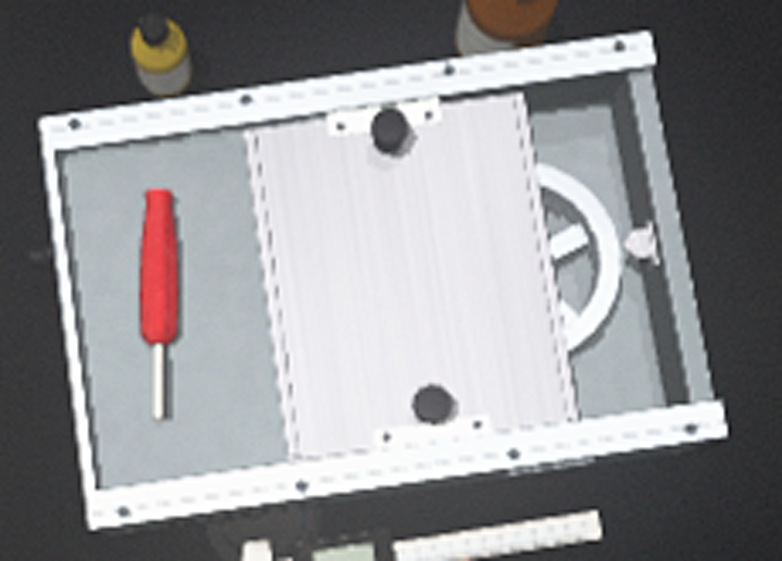

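```bash
cat > u.py <<'E'
from h import *
np.set_printoptions(precision=4,suppress=True)
E
python3 - <<'E'
from u import *
c=capture('top')
q=lambda u,v:(230+u/3.4,90+v/3.4)
C=[atz(c,q(*p),.089)[:2] for p in [(43,118),(652,33),(727,432),(90,527)]]
print(np.array(C), np.linalg.norm(C[0]-C[1]),np.linalg.norm(C[1]-C[2]),np.linalg.norm(C[2]-C[3]),np.linalg.norm(C[3]-C[0]))
ctr=np.mean(C,0); ey=(C[0]-C[1]+C[3]-C[2]);ey/=np.linalg.norm(ey); ex=np.array([ey[1],-ey[0]]);print('ctr',ctr,'ey',ey,'ang',np.degrees(np.arctan2(ey[1],ey[0])))
U=lambda p:np.array([(p[:2]-ctr)@ex,(p[:2]-ctr)@ey])
for n,p,z in [('kb',(391,128),.112),('kf',(433,402),.112),('ptr',(627,244),.068),('handleTop',(159,190),.095),('handleBot',(158,343),.095),('tip',(159,418),.085),('hmid',(159,265),.097),('rimR',(622,255),.07),('edge1',(525,95),.082),('edge2',(575,420),.082)]:
    w=atz(c,q(*p),z); print(n,w,U(w))
E
```

```text
[[0.6557 0.3852]
 [0.6964 0.0288]
 [0.461  0.0023]
 [0.418  0.3589]] 0.3587955408101078 0.23690106762118637 0.3591859640796351 0.2391752061040754
ctr [0.5578 0.1938] ey [-0.1165  0.9932] ang 96.68752425484963
kb [0.6359 0.1846 0.112 ] [ 0.0765 -0.0182]
kf [0.4794 0.1674 0.112 ] [-0.0809 -0.0171]
ptr [0.5754 0.0467 0.068 ] [ 0.0004 -0.1481]
handleTop [0.6086 0.3176 0.095 ] [0.065  0.1171]
handleBot [0.5197 0.3192 0.095 ] [-0.0232  0.129 ]
tip [0.4785 0.3202 0.085 ] [-0.064   0.1348]
hmid [0.5642 0.3179 0.097 ] [0.0208 0.1226]
rimR [0.5684 0.0505 0.07  ] [-0.0061 -0.1436]
edge1 [0.6633 0.1037 0.082 ] [ 0.0944 -0.1018]
edge2 [0.471  0.0854 0.082 ] [-0.0988 -0.0976]
```

>>> drive_tool(rows=[[70, 27, -21, 0, 0, 0, 0.1], [70, 27, -21, 0, 0, 0, 0.1], [70, 27, -21, 0, 0, 0, 0.1], [70, 27, -21, 0, 0, 0, 0.1], [70, 27, -21, 0, 0, 0, 0]])

```text
time_s: 1.97
tcp_pos: [0.3792, 0.4697, 0.2417]
ee_rot: [[1.0, 0.004, 0.0], [0.004, -1.0, 0.0], [0.0, -0.0, -1.0]]
wrist_force: [0.0, 1.1, -0.5]
gripper_width: 0.738
gripper_force: 0.0
```

>>> drive_tool(rows=[[70, 27, -21, 0, 0, 0, 0], [70, 27, -21, 0, 0, 0, 0], [70, 27, -21, 0, 0, 0, 0], [70, 27, -22, -5, 0, 0, 0], [70, 27, -22, -10, 0, 0, 0]])

```text
time_s: 2.38
tcp_pos: [0.515, 0.3631, 0.228]
ee_rot: [[1.0, 0.001, 0.003], [0.001, -1.0, 0.002], [0.003, -0.002, -1.0]]
wrist_force: [-0.3, 1.3, 0.1]
gripper_width: 0.698
gripper_force: 0.0
```

>>> drive_tool(rows=[[70, 27, -22, -15, 0, 0, 0], [70, 21, -21, -20, 0, 0, 0], [70, 0, 0, -20, 0, 0, 0], [70, 0, 0, 0, 0, 0, 0], [70, 0, 0, 0, 0, 0, 0]])

```text
time_s: 2.8
tcp_pos: [0.561, 0.3201, 0.1706]
ee_rot: [[1.0, -0.0, -0.002], [-0.0, -1.0, -0.002], [-0.002, 0.002, -1.0]]
wrist_force: [0.2, 0.4, 0.5]
gripper_width: 0.699
gripper_force: 0.0
```

```bash
python3 - <<'E'
from u import *
s=sense();print(s['time_s'],s['tcp_pos'],s['ee_rot'],s['joints'],s['wrist_force'])
E
```

```text
2.8 [0.561  0.3201 0.1706] [[ 1.     -0.0003 -0.0019]
 [-0.0003 -1.     -0.0021]
 [-0.0019  0.0021 -1.    ]] [ 44.0341  27.1798  -1.9148   0.0124 -61.0651  45.9453] [0.1708 0.3551 0.5411]
```

>>> drive_tool(rows=[[70, 0, -2, -24, 0, 0, 0], [70, 0, 0, -24, 0, 0, 0], [70, 0, 0, -15, 0, 0, 0], [70, 0, 0, -9, 0, 0, 0], [70, 0, 0, 0, 0, 0, 0]])

```text
time_s: 3.22
tcp_pos: [0.5604, 0.3194, 0.099]
ee_rot: [[1.0, 0.002, -0.001], [0.002, -1.0, -0.001], [-0.001, 0.001, -1.0]]
wrist_force: [-1.8, -0.1, 0.3]
gripper_width: 0.7
gripper_force: 0.0
```

>>> drive_tool(rows=[[5, 0, 0, 0, 0, 0, 0], [5, 0, 0, 0, 0, 0, 0], [5, 0, 0, 0, 0, 0, 0], [5, 0, 0, 0, 0, 0, 0], [5, 0, 0, 0, 0, 0, 0]])

```text
time_s: 3.63
tcp_pos: [0.5616, 0.319, 0.1005]
ee_rot: [[1.0, 0.0, 0.001], [0.0, -1.0, 0.001], [0.001, -0.001, -1.0]]
wrist_force: [0.8, 0.1, -0.9]
gripper_width: 0.403
gripper_force: 0.0
```

>>> drive_tool(rows=[[5, 0, 0, 0, 0, 0, 0], [5, 0, 0, 15, 0, 0, 0], [5, 0, 0, 20, 0, 0, 0], [5, 0, 0, 20, 0, 0, 0], [5, 0, 0, 0, 0, 0, 0]])

```text
time_s: 4.05
tcp_pos: [0.5635, 0.3201, 0.1595]
ee_rot: [[1.0, 0.001, 0.008], [0.001, -1.0, 0.005], [0.008, -0.005, -1.0]]
wrist_force: [0.4, -0.1, 0.4]
gripper_width: 0.08
gripper_force: 0.0
```

>>> drive_tool(rows=[[70, 0, 0, 20, 0, 0, 0], [70, 0, 0, 20, 0, 0, 0], [70, 0, 0, 0, 0, 0, 0], [70, 0, 0, 0, 0, 0, 0], [70, 0, 0, 0, 0, 0, 0]])

```text
time_s: 4.47
tcp_pos: [0.5607, 0.3184, 0.1937]
ee_rot: [[1.0, -0.0, -0.001], [-0.0, -1.0, -0.0], [-0.001, 0.0, -1.0]]
wrist_force: [0.3, 0.3, -0.8]
gripper_width: 0.37
gripper_force: 0.0
```

```bash
python3 - <<'E'
from u import *
im=[]
for n in ['top','scene']:
    c=capture(n); P=cloud(c); f=c['frame'].astype(int)
    red=(f[...,0]>130)&(f[...,1]<70)&(f[...,2]<90)&(P[...,1]>.2)&(P[...,0]>.45)
    r=cv2.minAreaRect(P[red][:,:2].astype(np.float32)); print('handle',red.sum(),cv2.boxPoints(r).tolist(),np.percentile(P[red][:,2],[5,50,95]))
    im.append(c['frame'][80:280,190:510])
cv2.imwrite('pics/b.png',cv2.resize(np.vstack(im)[:,:,::-1],(480,600)))
print(sense()['gripper_width'])
E
```

```text
handle 68 [[0.5345548391342163, 0.3156847655773163], [0.5836687088012695, 0.3154430687427521], [0.583728551864624, 0.3276086151599884], [0.5346146821975708, 0.3278503119945526]] [0.0927 0.0962 0.0986]
handle 168 [[0.5194203853607178, 0.3063164949417114], [0.6048425436019897, 0.3033837080001831], [0.6053601503372192, 0.3184611201286316], [0.5199379920959473, 0.3213939070701599]] [0.0887 0.0934 0.0978]
0.45719878857239116
```

View pics/b.png

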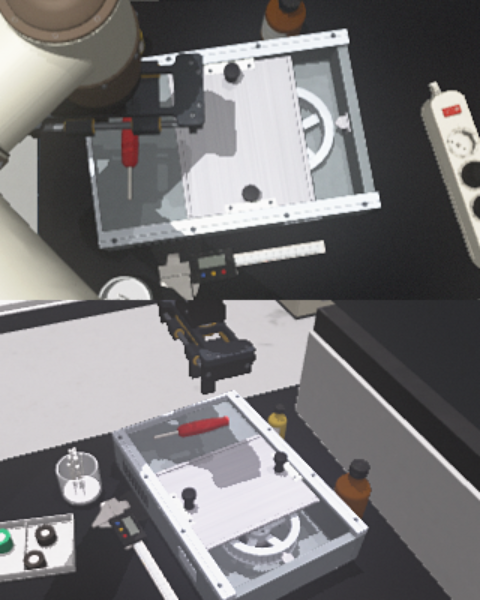

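The screwdriver hasn't moved: the fingers close more slowly than I allowed for and hadn't gripped it. I'll try again with a longer close.

>>> drive_tool(rows=[[60, 0, 0, -30, 0, 0, 0], [60, 0, 0, -30, 0, 0, 0], [60, 0, 0, -24, 0, 0, 0], [60, 0, 0, -14, 0, 0, 0], [15, 0, 0, 0, 0, 0, 0]])

```text
time_s: 4.98
tcp_pos: [0.5604, 0.3183, 0.096]
ee_rot: [[1.0, 0.001, -0.002], [0.001, -1.0, -0.003], [-0.002, 0.003, -1.0]]
wrist_force: [1.0, 1.1, 0.2]
gripper_width: 0.566
gripper_force: 0.0
```

>>> drive_tool(rows=[[5, 0, 0, 0, 0, 0, 0], [5, 0, 0, 0, 0, 0, 0], [5, 0, 0, 0, 0, 0, 0], [5, 0, 0, 0, 0, 0, 0], [5, 0, 0, 0, 0, 0, 0]])

```text
time_s: 5.4
tcp_pos: [0.5612, 0.3186, 0.0962]
ee_rot: [[1.0, 0.0, -0.0], [0.0, -1.0, -0.0], [-0.0, 0.0, -1.0]]
wrist_force: [0.2, 0.4, 0.4]
gripper_width: 0.232
gripper_force: 30.2
```

>>> drive_tool(rows=[[5, 0, 0, 0, 0, 0, 0], [5, 0, 0, 0, 0, 0, 0], [5, 0, 0, 0, 0, 0, 0]])

```text
time_s: 5.65
tcp_pos: [0.5612, 0.3186, 0.0964]
ee_rot: [[1.0, 0.0, -0.0], [0.0, -1.0, -0.0], [-0.0, 0.0, -1.0]]
wrist_force: [-1.1, -0.3, 0.3]
gripper_width: 0.231
gripper_force: 29.9
```

>>> drive_tool(rows=[[5, 0, 0, 20, 0, 0, 0], [5, 0, 0, 35, 0, 0, 0], [5, 0, 0, 35, 0, 0, 0], [5, 0, -10, 30, 0, 0, 0], [5, -4, -25, 10, 0, 0, 0]])

```text
time_s: 6.07
tcp_pos: [0.5599, 0.2866, 0.2321]
ee_rot: [[1.0, 0.004, 0.01], [0.004, -1.0, 0.006], [0.01, -0.006, -1.0]]
wrist_force: [2.3, -0.9, 0.9]
gripper_width: 0.236
gripper_force: 29.9
```

>>> drive_tool(rows=[[5, -4, -38, 0, 0, 0, 0], [5, -4, -38, 0, 0, 0, 0], [5, -4, -38, 0, 0, 0, 0], [5, -4, -38, 0, 0, 0, 0], [5, -4, -38, 0, 0, 0, 0]])

```text
time_s: 6.48
tcp_pos: [0.5366, 0.092, 0.2268]
ee_rot: [[1.0, 0.001, 0.0], [0.001, -1.0, 0.0], [0.0, -0.0, -1.0]]
wrist_force: [0.8, -0.9, -1.0]
gripper_width: 0.23
gripper_force: 29.9
```

>>> drive_tool(rows=[[5, -4, -38, 0, 0, 0, 0], [5, -4, -38, 0, 0, 0, 0], [5, -4, -38, 0, 0, 0, 0], [5, -4, -38, 0, 0, 0, 0], [5, -4, -38, 0, 0, 0, 0]])

```text
time_s: 6.9
tcp_pos: [0.5166, -0.098, 0.2269]
ee_rot: [[1.0, 0.001, 0.001], [0.001, -1.0, 0.0], [0.001, -0.0, -1.0]]
wrist_force: [0.2, 0.0, -0.5]
gripper_width: 0.233
gripper_force: 29.9
```

>>> drive_tool(rows=[[5, -4, -38, 0, 0, 0, 0], [5, -4, -38, 0, 0, 0, 0], [5, -4, -38, 0, 0, 0, 0], [5, -4, -38, 0, 0, 0, 0], [5, -4, -38, 0, 0, 0, 0]])

```text
time_s: 7.32
tcp_pos: [0.4966, -0.2881, 0.2268]
ee_rot: [[1.0, 0.0, 0.0], [0.0, -1.0, -0.0], [0.0, 0.0, -1.0]]
wrist_force: [1.4, 0.2, 0.0]
gripper_width: 0.228
gripper_force: 30.0
```

>>> drive_tool(rows=[[5, -2, -30, 0, 0, 0, 0], [5, 0, -14, 0, 0, 0, 0], [5, 0, 0, 0, 0, 0, 0]])

```text
time_s: 7.57
tcp_pos: [0.4948, -0.3329, 0.226]
ee_rot: [[1.0, -0.004, -0.0], [-0.004, -1.0, -0.0], [-0.0, 0.0, -1.0]]
wrist_force: [0.6, 0.6, -0.7]
gripper_width: 0.233
gripper_force: 29.9
```

>>> drive_tool(rows=[[5, 0, 0, -30, 0, 0, 0], [5, 0, 0, -38, 0, 0, 0], [5, 0, 0, -38, 0, 0, 0], [5, 0, 0, -38, 0, 0, 0], [5, 0, 0, -26, 0, 0, 0]])

```text
time_s: 7.98
tcp_pos: [0.4938, -0.3282, 0.0534]
ee_rot: [[1.0, 0.001, -0.004], [0.001, -1.0, 0.002], [-0.004, -0.002, -1.0]]
wrist_force: [0.2, 1.2, -0.6]
gripper_width: 0.233
gripper_force: 29.9
```

>>> drive_tool(rows=[[5, 0, 0, -14, 0, 0, 0], [5, 0, 0, -10, 0, 0, 0], [5, 0, 0, -6, 0, 0, 0], [5, 0, 0, -4, 0, 0, 0], [5, 0, 0, 0, 0, 0, 0]])

```text
time_s: 8.4
tcp_pos: [0.4957, -0.33, 0.0227]
ee_rot: [[1.0, 0.001, 0.0], [0.001, -1.0, -0.0], [0.0, 0.0, -1.0]]
wrist_force: [0.5, 0.0, -0.8]
gripper_width: 0.233
gripper_force: 29.9
```

>>> drive_tool(rows=[[5, 0, 0, -1, 0, 0, 0], [5, 0, 0, -1, 0, 0, 0], [50, 0, 0, 0, 0, 0, 0], [50, 0, 0, 0, 0, 0, 0], [50, 0, 0, 0, 0, 0, 0]])

```text
time_s: 8.82
tcp_pos: [0.4955, -0.3305, 0.0212]
ee_rot: [[1.0, 0.0, 0.001], [0.0, -1.0, -0.0], [0.001, 0.0, -1.0]]
wrist_force: [0.5, 0.1, 0.1]
gripper_width: 0.382
gripper_force: 0.0
```

>>> drive_tool(rows=[[50, 0, 0, 0, 0, 0, 0], [50, 0, 0, 0, 0, 0, 0], [50, 0, 0, 20, 0, 0, 0], [50, 0, 0, 38, 0, 0, 0], [80, 0, 0, 38, 0, 0, 0]])

```text
time_s: 9.23
tcp_pos: [0.4941, -0.33, 0.1162]
ee_rot: [[1.0, 0.0, -0.004], [0.0, -1.0, 0.001], [-0.004, -0.001, -1.0]]
wrist_force: [-0.1, 0.2, 0.7]
gripper_width: 0.525
gripper_force: 0.0
```

>>> drive_tool(rows=[[100, 0, 0, 38, 0, 0, 0], [100, 0, 0, 38, 0, 0, 0], [100, 0, 0, 30, 0, 0, 0], [100, 0, 0, 0, 0, 0, 0]])

```text
time_s: 9.57
tcp_pos: [0.4984, -0.3322, 0.2309]
ee_rot: [[1.0, 0.001, 0.014], [0.001, -1.0, -0.007], [0.014, 0.007, -1.0]]
wrist_force: [0.1, -1.0, 0.4]
gripper_width: 0.789
gripper_force: 0.0
```

```bash
python3 - <<'E'
from u import *
c=capture('top'); P=cloud(c); f=c['frame'].astype(int)
red=(f[...,0]>130)&(f[...,1]<70)&(f[...,2]<90)&(P[...,1]<-.2)
print(red.sum(), P[red].mean(0) if red.any() else None,np.percentile(P[red][:,2],[5,50,95]) if red.any() else 0)
i=np.array([0,0,0])
s=sense();print(s['time_s'],s['tcp_pos'],s['joints'])
# edge of cover: height image in unit frame
ctr=np.array([.5576,.194]);ey=np.array([-.1165,.9932]);ex=np.array([ey[1],-ey[0]])
X=(P[...,:2]-ctr)@ex;Y=(P[...,:2]-ctr)@ey
for xc in [-.07,-.05,-.02,.02,.05,.06]:
    k=(abs(X-xc)<.004)&(abs(P[...,2]-.082)<.004)&(Y<.05)&(Y>-.13); print(xc,np.sort(Y[k])[:3],np.median(P[k][:,2]))
# mark: network and dark pixels on rim
for l in ['mark','pointer_tip','pulley_centre']:
    for n in search_frame(l,c)[:2]: print(l,n['xy'],n['p'])
cv2.imwrite('pics/c.png',c['frame'][:,:,::-1])
E
```

```text
286 [ 0.4963 -0.3276  0.0186] [0.0142 0.0187 0.0228]
9.6167 [ 0.497  -0.3311  0.2271] [-18.1338  19.6822  -5.287    0.0462 -64.4945 108.1418]
-0.07 [-0.0997 -0.0986 -0.0983] 0.08209561112303684
-0.05 [-0.0985 -0.0982 -0.098 ] 0.08187486932960819
-0.02 [-0.0994 -0.0994 -0.0989] 0.08201200873847882
0.02 [-0.0989 -0.0986 -0.0981] 0.08184876885081244
0.05 [-0.1004 -0.0995 -0.0991] 0.08202649592200048
0.06 [-0.0997 -0.0994 -0.0989] 0.08228298886053294
mark [401.2, 160.0] 0.84
pointer_tip [308.4, 177.2] 0.77
pulley_centre [401.8, 159.8] 0.81
```

View pics/c.png

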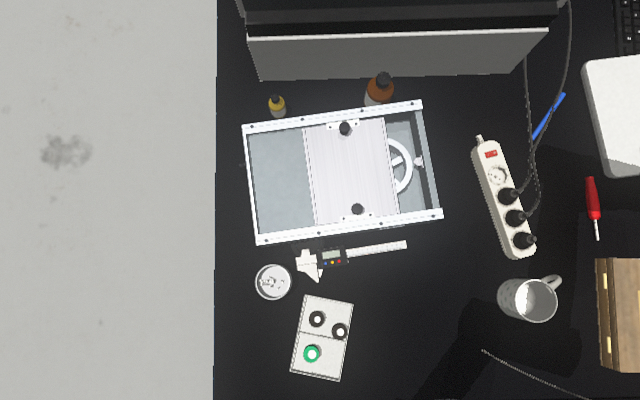

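>>> drive_tool(rows=[[100, 6, 33, 0, 0, 0, -0.121], [100, 6, 33, 0, 0, 0, -0.121], [100, 6, 33, 0, 0, 0, -0.121], [100, 6, 33, 0, 0, 0, -0.121], [100, 6, 33, 0, 0, 0, -0.121]])

```text
time_s: 10.18
tcp_pos: [0.5243, -0.1639, 0.2205]
ee_rot: [[0.819, -0.574, -0.004], [-0.574, -0.819, 0.0], [-0.004, 0.002, -1.0]]
wrist_force: [1.3, -0.7, -0.7]
gripper_width: 1.0
gripper_force: 0.0
```

>>> drive_tool(rows=[[100, 6, 33, 0, 0, 0, -0.121], [100, 6, 33, 0, 0, 0, -0.121], [100, 6, 33, 0, 0, 0, -0.121], [100, 7, 34, 0, 0, 0, -0.121], [100, 7, 34, 0, 0, 0, -0.121]])

```text
time_s: 10.6
tcp_pos: [0.5563, 0.003, 0.2206]
ee_rot: [[0.348, -0.937, -0.004], [-0.937, -0.348, -0.001], [-0.0, 0.004, -1.0]]
wrist_force: [0.1, -0.9, 0.3]
gripper_width: 1.002
gripper_force: 0.0
```

>>> drive_tool(rows=[[100, 7, 35, -20, 0, 0, -0.121], [100, 7, 35, -30, 0, 0, -0.123], [100, 0, 0, -20, 0, 0, 0], [100, 0, 0, 0, 0, 0, 0], [100, 0, 0, 0, 0, 0, 0]])

```text
time_s: 11.02
tcp_pos: [0.5692, 0.0674, 0.1534]
ee_rot: [[0.119, -0.993, -0.006], [-0.993, -0.119, -0.003], [0.002, 0.006, -1.0]]
wrist_force: [0.9, -1.4, 0.4]
gripper_width: 0.998
gripper_force: 0.0
```

```bash
cat >> u.py <<'E'
ctr=np.array([.5576,.194]);ey=np.array([-.1165,.9932]);ex=np.array([ey[1],-ey[0]])
U=lambda p:np.array([(np.array(p)[:2]-ctr)@ex,(np.array(p)[:2]-ctr)@ey])
W=lambda x,y:ctr+ex*x+ey*y
E
python3 - <<'E'
from u import *
s=sense();p=np.array(s['tcp_pos']);R=np.array(s['ee_rot']);print(p,U(p),np.degrees(np.arctan2(R[1,1],R[0,1])),np.degrees(np.arctan2(-ex[1],-ex[0])),R[:,2],s['joints'],s['gripper_width'])
E
```

```text
[0.5692 0.0674 0.1534] [-0.0033 -0.1271] -173.19247585989345 -173.30991181561694 [-0.0055 -0.0026 -1.    ] [ 22.9519  21.6689 -13.795    0.0165 -54.8856 -16.1536] 0.9975508874382417
```

>>> drive_tool(rows=[[100, 2, 2, -22, 0, 0, 0], [100, 1, 0, -20, 0, 0, 0], [100, 0, 0, -10, 0, 0, 0], [100, 0, 0, -4, 0, 0, 0], [100, 0, 0, 0, 0, 0, 0]])

```text
time_s: 11.43
tcp_pos: [0.5734, 0.069, 0.0997]
ee_rot: [[0.117, -0.993, -0.001], [-0.993, -0.117, -0.001], [0.001, 0.001, -1.0]]
wrist_force: [-0.1, 0.2, 0.0]
gripper_width: 1.0
gripper_force: 0.0
```

```bash
python3 - <<'E'
from u import *
s=sense();p=np.array(s['tcp_pos']);print(p,U(p),s['wrist_force'])
E
```

```text
[0.5734 0.069  0.0997] [ 0.0012 -0.126 ] [-0.0682  0.2034  0.0425]
```

>>> drive_tool(rows=[[100, 0, 3, -2, 0, 0, 0], [100, -1, 8, -1, 0, 0, 0], [100, -1, 8, 0, 0, 0, 0], [100, -1, 8, 0, 0, 0, 0], [100, -1, 8, 0, 0, 0, 0]])

```text
time_s: 11.85
tcp_pos: [0.5697, 0.1054, 0.0975]
ee_rot: [[0.118, -0.993, 0.001], [-0.993, -0.118, -0.0], [0.001, -0.001, -1.0]]
wrist_force: [0.1, -3.6, 2.0]
gripper_width: 1.003
gripper_force: 1.9
```

>>> drive_tool(rows=[[100, -1, 8, 0, 0, 0, 0], [100, -1, 8, 0, 0, 0, 0], [100, -1, 8, 0, 0, 0, 0]])

```text
time_s: 12.1
tcp_pos: [0.5665, 0.1296, 0.0972]
ee_rot: [[0.118, -0.993, 0.001], [-0.993, -0.118, -0.0], [0.0, -0.0, -1.0]]
wrist_force: [1.3, -4.3, 2.5]
gripper_width: 0.999
gripper_force: 2.1
```

```bash
cat >> u.py <<'E'
def knobs(c):
    P=cloud(c); f=c['frame'].astype(int); out=[]
    XU=(P[...,:2]-ctr)@ex; YU=(P[...,:2]-ctr)@ey
    k=(P[...,2]>.104)&(P[...,2]<.116)&(f.max(-1)<80)&(YU<.13)&(YU>-.05)
    for n,s in [('front',-.08),('back',.08)]:
        q=k&(abs(XU-s)<.022)
        out.append((n,int(q.sum()),np.median(XU[q]).round(4) if q.any() else None,np.median(YU[q]).round(4) if q.any() else None))
    return out
def edge(c,sgn=-1):
    P=cloud(c);XU=(P[...,:2]-ctr)@ex; YU=(P[...,:2]-ctr)@ey;o=[]
    for xc in [-.085,-.07,-.05,-.03,0,.03,.05,.07,.085]:
        k=(abs(XU-xc)<.004)&(abs(P[...,2]-.082)<.003)&(YU<.19)&(YU>-.13); o.append((xc,np.round(np.percentile(YU[k],[2,98]),4).tolist() if k.sum()>3 else None))
    return o
E
python3 - <<'E'
from u import *
s=sense();p=np.array(s['tcp_pos']);print(p,U(p),s['wrist_force'])
for n in ['top','scene']:
    c=capture(n); print(knobs(c)); print(edge(c))
E
```

```text
[0.5665 0.1296 0.0972] [ 0.0013 -0.065 ] [ 1.3034 -4.318   2.4833]
[('front', 0, None, None), ('back', 0, None, None)]
[(-0.085, [-0.0518, 0.1616]), (-0.07, [-0.0345, 0.1685]), (-0.05, [-0.0337, -0.0101]), (-0.03, [-0.0364, 0.0014]), (0, [-0.0508, -0.0353]), (0.03, None), (0.05, None), (0.07, [0.1439, 0.175]), (0.085, [0.0897, 0.1749])]
[('front', 59, np.float64(-0.0861), np.float64(0.0252)), ('back', 0, None, None)]
[(-0.085, [-0.0528, 0.1729]), (-0.07, [-0.0523, 0.1726]), (-0.05, [-0.0752, 0.1733]), (-0.03, [0.0709, 0.174]), (0, [-0.0535, 0.1732]), (0.03, [-0.0528, 0.1724]), (0.05, [-0.0756, 0.1672]), (0.07, [-0.0262, 0.1736]), (0.085, [-0.0536, 0.1744])]
```

>>> drive_tool(rows=[[100, -1, 9, 0, 0, 0, 0], [100, -1, 9, 0, 0, 0, 0], [100, -1, 9, 0, 0, 0, 0], [100, -1, 9, 0, 0, 0, 0], [100, -1, 9, 0, 0, 0, 0]])

```text
time_s: 12.62
tcp_pos: [0.5611, 0.1746, 0.0965]
ee_rot: [[0.117, -0.993, -0.001], [-0.993, -0.117, -0.0], [0.0, 0.001, -1.0]]
wrist_force: [0.7, -1.8, 0.7]
gripper_width: 1.002
gripper_force: 1.4
```

>>> drive_tool(rows=[[100, -1, 6, 0, 0, 0, 0], [100, -1, 4, 0, 0, 0, 0], [100, 0, 2, 0, 0, 0, 0], [100, 0, 0, 0, 0, 0, 0]])

```text
time_s: 12.95
tcp_pos: [0.5594, 0.1867, 0.0966]
ee_rot: [[0.118, -0.993, 0.0], [-0.993, -0.118, 0.001], [-0.001, -0.0, -1.0]]
wrist_force: [0.4, -0.0, -0.4]
gripper_width: 1.002
gripper_force: 0.0
```

>>> drive_tool(rows=[[100, 0, 2, 0, 0, 0, 0], [100, 0, 2, 0, 0, 0, 0], [100, 0, 0, 0, 0, 0, 0]])

```text
time_s: 13.2
tcp_pos: [0.5594, 0.1898, 0.0967]
ee_rot: [[0.117, -0.993, -0.0], [-0.993, -0.117, -0.0], [-0.0, 0.0, -1.0]]
wrist_force: [0.3, -1.7, 0.3]
gripper_width: 1.0
gripper_force: 0.6
```

```bash
python3 - <<'E'
from u import *
s=sense();p=np.array(s['tcp_pos']);print(p,U(p),s['wrist_force'])
for n in ['scene']:
    c=capture(n); print(knobs(c)); print(edge(c))
E
```

```text
[0.5594 0.1898 0.0967] [ 0.0013 -0.0044] [ 0.2672 -1.677   0.2918]
[('front', 55, np.float64(-0.0862), np.float64(0.084)), ('back', 0, None, None)]
[(-0.085, [0.0056, 0.1665]), (-0.07, [0.0063, 0.1701]), (-0.05, [-0.0161, 0.173]), (-0.03, [0.0051, 0.1723]), (0, [0.0051, 0.1686]), (0.03, [0.0052, 0.1682]), (0.05, [-0.0167, 0.1728]), (0.07, [0.039, 0.174]), (0.085, [0.0046, 0.054])]
```

Nearly there. I'll push on until it meets the stop.

>>> drive_tool(rows=[[100, 0, 2, 0, 0, 0, 0], [100, 0, 2, 0, 0, 0, 0], [100, 0, 0, 0, 0, 0, 0], [100, 0, 0, 0, 0, 0, 0]])

```text
time_s: 13.58
tcp_pos: [0.5592, 0.1923, 0.0967]
ee_rot: [[0.117, -0.993, -0.001], [-0.993, -0.117, -0.003], [0.002, 0.002, -1.0]]
wrist_force: [-0.9, -6.4, 0.2]
gripper_width: 1.002
gripper_force: 3.2
```

>>> drive_tool(rows=[[100, 0, 2, 0, 0, 0, 0], [100, 0, 0, 0, 0, 0, 0], [100, 0, 0, 0, 0, 0, 0]])

```text
time_s: 13.83
tcp_pos: [0.5592, 0.1925, 0.0967]
ee_rot: [[0.117, -0.993, -0.002], [-0.993, -0.117, -0.005], [0.005, 0.003, -1.0]]
wrist_force: [2.5, -11.4, 0.5]
gripper_width: 1.004
gripper_force: 5.9
```

>>> drive_tool(rows=[[100, 0, 2, 0, 0, 0, 0], [100, 0, 0, 0, 0, 0, 0], [100, 0, -10, 0, 0, 0, 0], [100, 0, -12, 20, 0, 0, 0], [100, 0, -30, 25, 0, 0, 0]])

```text
time_s: 14.25
tcp_pos: [0.5592, 0.1473, 0.1404]
ee_rot: [[0.12, -0.993, -0.002], [-0.993, -0.12, -0.0], [-0.0, 0.002, -1.0]]
wrist_force: [1.4, 1.0, 0.4]
gripper_width: 0.999
gripper_force: 0.0
```

>>> drive_tool(rows=[[60, -25, -30, 15, 0, 0, 0], [40, -30, -25, 10, 0, 0, 0], [28, -40, 0, 0, 0, 0, 0], [28, -40, 0, 0, 0, 0, 0], [28, -40, 0, 0, 0, 0, 0]])

```text
time_s: 14.67
tcp_pos: [0.3837, 0.0909, 0.167]
ee_rot: [[0.115, -0.993, 0.002], [-0.993, -0.115, 0.002], [-0.002, -0.002, -1.0]]
wrist_force: [-0.3, 2.1, 0.6]
gripper_width: 0.705
gripper_force: 0.0
```

```bash
python3 - <<'E'
from u import *
s=sense();p=np.array(s['tcp_pos']);print(s['time_s'],p,U(p),s['wrist_force'],s['joints'])
for n in ['scene','top']:
    c=capture(n); print(knobs(c)); print(edge(c))
    for l in ['mark','pointer_tip']:
        for r in search_frame(l,c)[:2]: print(l,np.round(r['xy'],1),round(r['p'],2),U(atz(c,r['xy'],.068)))
    cv2.imwrite('pics/%s_d.png'%n,c['frame'][:,:,::-1])
    # rectified well view at z=.07, 0.5mm/px... unit frame, x right=-? rows: x, cols: y
    g=np.array([[ [*W(x,y),.07] for y in np.arange(-.18,.01,.0005)] for x in np.arange(.1,-.1,-.0005)])
    q=g@np.array(c['R']).T+np.array(c['t']); m=np.stack([c['fx']*q[...,0]/q[...,2]+c['cx'],c['fy']*q[...,1]/q[...,2]+c['cy']],-1).astype(np.float32)
    cv2.imwrite('pics/%s_r.png'%n,cv2.remap(c['frame'][:,:,::-1],m[...,0],m[...,1],cv2.INTER_CUBIC))
cv2.imwrite('pics/rr.png',np.hstack([cv2.imread('pics/scene_r.png'),cv2.imread('pics/top_r.png')]))
E
```

```text
14.6667 [0.3837 0.0909 0.167 ] [-0.1848 -0.0821] [-0.3179  2.0503  0.5945] [ 37.2113   3.603  -36.1597  -0.0525 -50.0545 -30.5662]
[('front', 0, None, None), ('back', 35, np.float64(0.0717), np.float64(0.0861))]
[(-0.085, None), (-0.07, None), (-0.05, [0.0134, 0.0319]), (-0.03, None), (0, [0.0076, 0.1723]), (0.03, [0.0083, 0.1692]), (0.05, [0.0085, 0.1683]), (0.07, [0.0092, 0.1675]), (0.085, [0.0082, 0.164])]
mark [362.9 230.4] 0.83 [-0.0046 -0.0922]
pointer_tip [363.7 233.4] 0.95 [-0.0076 -0.0999]
[('front', 1, np.float64(-0.0779), np.float64(0.1013)), ('back', 48, np.float64(0.0776), np.float64(0.0917))]
[(-0.085, [0.015, 0.1704]), (-0.07, [0.0145, 0.1698]), (-0.05, [0.0148, 0.1718]), (-0.03, [0.0152, 0.1708]), (0, [0.0142, 0.1706]), (0.03, [0.0152, 0.1693]), (0.05, [0.014, 0.1708]), (0.07, [0.0155, 0.1704]), (0.085, [0.0132, 0.1721])]
mark [591.7 200. ] 0.72 [-0.1254 -0.476 ]
mark [382.2 165.6] 0.55 [ 0.0022 -0.0838]
pointer_tip [367.2 162.5] 0.8 [ 0.0128 -0.0553]
pointer_tip [290.9 180.1] 0.6 [-0.0005  0.0998]
```

View pics/rr.png

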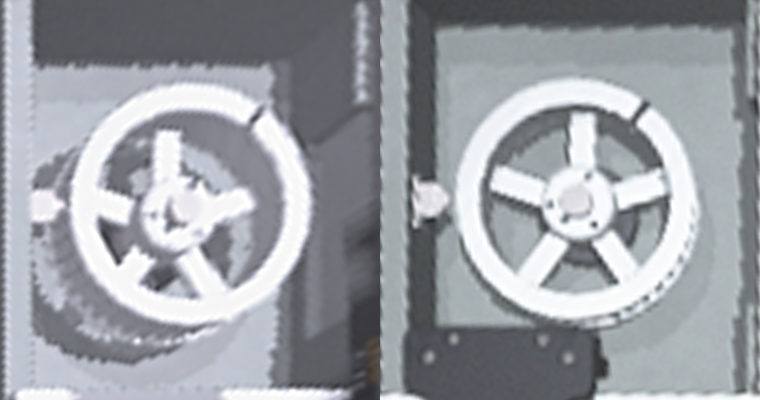

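The rectified views (scene left, top right) show the cover clear of the well. The pulley is centred at unit (-1, -84.5) mm. The mark is at about (640,113) in the right half, 36° from unit +x towards +y, and the pointer is at about (445,197). The pulley needs to turn -126°, so I'll pinch the rim on the front side and do it in two strokes.

>>> drive_tool(rows=[[28, 28, -3, 0, 0, 0, 0.122], [28, 29, -3, 0, 0, 0, 0.122], [28, 29, -4, 0, 0, 0, 0.122], [28, 28, -4, 0, 0, 0, 0.122], [28, 28, -3, 0, 0, 0, 0.121]])

```text
time_s: 15.38
tcp_pos: [0.5295, 0.0737, 0.166]
ee_rot: [[0.668, -0.744, 0.0], [-0.744, -0.668, 0.0], [-0.0, -0.0, -1.0]]
wrist_force: [0.3, 0.3, 0.4]
gripper_width: 0.279
gripper_force: 0.0
```

>>> drive_tool(rows=[[28, 0, 0, -20, 0, 0, 0], [28, 0, 0, -20, 0, 0, 0], [28, 0, 0, -20, 0, 0, 0], [28, 0, 0, 0, 0, 0, 0]])

```text
time_s: 15.72
tcp_pos: [0.5253, 0.0729, 0.1021]
ee_rot: [[0.662, -0.749, -0.008], [-0.749, -0.662, -0.003], [-0.003, 0.008, -1.0]]
wrist_force: [-1.0, -0.7, -0.3]
gripper_width: 0.282
gripper_force: 0.0
```

```bash
cat >> u.py <<'E'
PC=np.array([.5664,.1100])
def pol():
    s=sense();p=np.array(s['tcp_pos']);R=np.array(s['ee_rot']);d=p[:2]-PC
    print('t',round(s['time_s'],2),p,'r',np.hypot(*d)*1e3,'phi',(np.degrees(np.arctan2(d[1],d[0]))-6.69)%360,'yawphi',(np.degrees(np.arctan2(R[1,1],R[0,1]))-6.69)%360,'tilt',R[:,2],'g',s['gripper_width'],'F',np.round(s['wrist_force'],1),'M',np.round(s['moment'],2))
E
python3 -c "
from u import *
pol()"
```

```text
t 15.72 [0.5253 0.0729 0.1021] r 55.31707024369513 phi 215.37324007123988 yawphi 214.79822934716685 tilt [-0.0081 -0.0025 -1.    ] g 0.2820386014223717 F [-1.  -0.7 -0.3] M [0.03 0.08 0.01]
```

>>> drive_tool(rows=[[28, 0, 0, -14, 0, 0, 0], [28, 0, 0, -10, 0, 0, 0], [28, 0, 0, -5, 0, 0, 0], [28, 0, 0, 0, 0, 0, 0], [28, 0, 0, 0, 0, 0, 0]])

```text
time_s: 16.13
tcp_pos: [0.527, 0.074, 0.078]
ee_rot: [[0.665, -0.747, 0.0], [-0.747, -0.665, -0.0], [0.0, -0.0, -1.0]]
wrist_force: [-0.7, 0.3, 1.2]
gripper_width: 0.278
gripper_force: 0.0
```

```bash
python3 -c "
from u import *
pol()"
```

```text
t 16.13 [0.527 0.074 0.078] r 53.308330194715545 phi 215.71617623586175 yawphi 214.95539525975238 tilt [ 0.0004 -0.     -1.    ] g 0.27800640966849327 F [-0.7  0.3  1.2] M [ 0.02 -0.06 -0.02]
```

>>> drive_tool(rows=[[28, 0, 0, -3, 0, 0, 0], [5, 0, 0, 0, 0, 0, 0], [5, 0, 0, 0, 0, 0, 0], [5, 0, 0, 0, 0, 0, 0], [5, 0, 0, 0, 0, 0, 0]])

```text
time_s: 16.55
tcp_pos: [0.5263, 0.0742, 0.0751]
ee_rot: [[0.665, -0.747, -0.0], [-0.747, -0.665, 0.0], [-0.0, 0.0, -1.0]]
wrist_force: [-2.5, 1.9, 2.2]
gripper_width: 0.12
gripper_force: 29.9
```

>>> drive_tool(rows=[[5, 0, 0, 0, 0, 0, 0], [5, 0, 0, 0, 0, 0, 0]])

```text
time_s: 16.72
tcp_pos: [0.5263, 0.0742, 0.0751]
ee_rot: [[0.665, -0.747, -0.0], [-0.747, -0.665, 0.0], [-0.0, 0.0, -1.0]]
wrist_force: [-3.9, 2.4, 3.9]
gripper_width: 0.124
gripper_force: 29.9
```

```bash
python3 - <<'E'
from u import *
pol()
# arc increments: from phi 215.3, step -6.5 deg, r 54
a=np.radians(215.3+6.69); st=np.radians(6.5)
for i in range(10):
    d=54*np.array([np.cos(a-(i+1)*st)-np.cos(a-i*st),np.sin(a-(i+1)*st)-np.sin(a-i*st)]);print(np.round(d,1))
E
```

```text
t 16.72 [0.5263 0.0742 0.0751] r 53.74672537417747 phi 215.07907839808365 yawphi 214.98241102494512 tilt [-0.0002  0.0001 -1.    ] g 0.12447176031495372 F [-3.9  2.4  3.9] M [0.78 1.02 0.24]
[-3.8  4.8]
[-3.3  5.2]
[-2.7  5.5]
[-2.   5.8]
[-1.4  6. ]
[-0.7  6.1]
[0.  6.1]
[0.7 6.1]
[1.4 6. ]
[2.1 5.8]
```

>>> drive_tool(rows=[[5, -3.8, 4.8, 0, 0, 0, -0.1134], [5, -3.3, 5.2, 0, 0, 0, -0.1134], [5, -2.7, 5.5, 0, 0, 0, -0.1134], [5, -2.0, 5.8, 0, 0, 0, -0.1134], [5, -1.4, 6.0, 0, 0, 0, -0.1134]])

```text
time_s: 17.13
tcp_pos: [0.513, 0.1016, 0.0751]
ee_rot: [[0.154, -0.988, -0.0], [-0.988, -0.154, -0.0], [-0.0, 0.0, -1.0]]
wrist_force: [-3.3, 2.2, 2.6]
gripper_width: 0.126
gripper_force: 29.9
```

```bash
python3 -c "
from u import *
pol()"
```

```text
t 17.13 [0.513  0.1016 0.0751] r 54.10334595962452 phi 182.28853048770347 yawphi 182.16053951740219 tilt [-0.0002 -0.     -1.    ] g 0.12649586231567417 F [-3.3  2.2  2.6] M [0.56 0.67 0.24]
```

>>> drive_tool(rows=[[5, -0.7, 6.1, 0, 0, 0, -0.1134], [5, 0, 6.1, 0, 0, 0, -0.1134], [5, 0.7, 6.1, 0, 0, 0, -0.1134], [5, 1.4, 6.0, 0, 0, 0, -0.1134], [5, 2.1, 5.8, 0, 0, 0, -0.1134]])

```text
time_s: 17.55
tcp_pos: [0.5167, 0.1316, 0.0751]
ee_rot: [[-0.401, -0.916, -0.0], [-0.916, 0.401, -0.0], [0.0, 0.0, -1.0]]
wrist_force: [-2.2, 0.6, 3.7]
gripper_width: 0.122
gripper_force: 29.9
```

>>> drive_tool(rows=[[5, 0, 0, 0, 0, 0, 0], [28, 0, 0, 0, 0, 0, 0], [28, 0, 0, 0, 0, 0, 0], [28, 0, 0, 0, 0, 0, 0], [28, 0, 0, 20, 0, 0, 0]])

```text
time_s: 17.97
tcp_pos: [0.5145, 0.1298, 0.0913]
ee_rot: [[-0.397, -0.918, -0.007], [-0.918, 0.397, -0.003], [0.006, 0.005, -1.0]]
wrist_force: [-0.5, -1.1, 0.1]
gripper_width: 0.262
gripper_force: 0.0
```

>>> drive_tool(rows=[[28, -2.1, -5.8, 10, 0, 0, 0.1134], [28, -1.4, -6.0, 0, 0, 0, 0.1134], [28, -0.7, -6.1, 0, 0, 0, 0.1134], [28, 0, -6.1, 0, 0, 0, 0.1134], [28, 0.7, -6.1, 0, 0, 0, 0.1134]])

```text
time_s: 18.38
tcp_pos: [0.5133, 0.1006, 0.1046]
ee_rot: [[0.165, -0.986, 0.0], [-0.986, -0.165, 0.0], [0.0, -0.0, -1.0]]
wrist_force: [0.6, -1.0, -0.6]
gripper_width: 0.281
gripper_force: 0.0
```

>>> drive_tool(rows=[[28, 1.4, -6.0, 0, 0, 0, 0.1134], [28, 2.0, -5.8, 0, 0, 0, 0.1134], [28, 2.7, -5.5, 0, 0, 0, 0.1134], [28, 3.3, -5.2, 0, 0, 0, 0.1134], [28, 3.8, -4.8, 0, 0, 0, 0.1134]])

```text
time_s: 18.8
tcp_pos: [0.5267, 0.0732, 0.1045]
ee_rot: [[0.669, -0.743, -0.0], [-0.743, -0.669, -0.0], [0.0, 0.0, -1.0]]
wrist_force: [-0.2, -0.3, -0.2]
gripper_width: 0.282
gripper_force: 0.0
```

```bash
cat >> u.py <<'E'
def rect(name,fn=None):
    c=capture(name); s=2000
    cu=U(PC); o=np.arange(-.075,.075,.0005)
    g=np.array([[[*W(cu[0]-i,cu[1]+j),.07] for j in o] for i in o])
    q=g@np.array(c['R']).T+np.array(c['t']); m=np.stack([c['fx']*q[...,0]/q[...,2]+c['cx'],c['fy']*q[...,1]/q[...,2]+c['cy']],-1).astype(np.float32)
    im=cv2.remap(c['frame'],m[...,0],m[...,1],cv2.INTER_CUBIC)
    return im
E
python3 - <<'E'
from u import *
pol()
a=[rect('scene'),rect('top')]
cv2.imwrite('pics/e.png',np.hstack(a)[:,:,::-1])
E
```

```text
t 18.8 [0.5267 0.0732 0.1045] r 54.14105831053632 phi 216.09472492726934 yawphi 215.2829556227148 tilt [-0.     -0.0001 -1.    ] g 0.2823318862277752 F [-0.2 -0.3 -0.2] M [-0.01  0.   -0.02]
```

View pics/e.png

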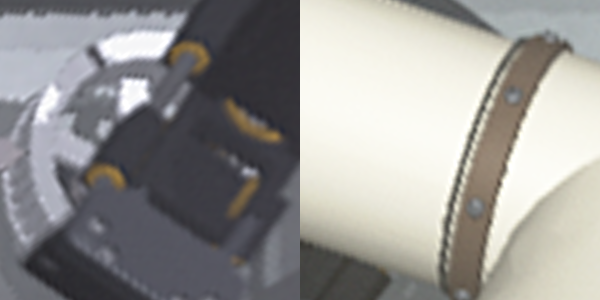

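The scene half shows the mark at (95,50), which is -28°, so about -61.7° remain. I'll grip and make the second stroke.

>>> drive_tool(rows=[[28, 0, 1, -14, 0, 0, 0], [28, 0, 0, -10, 0, 0, 0], [28, 0, 0, -6, 0, 0, 0], [28, 0, 0, 0, 0, 0, 0], [5, 0, 0, 0, 0, 0, 0]])

```text
time_s: 19.32
tcp_pos: [0.5263, 0.0749, 0.0742]
ee_rot: [[0.664, -0.748, -0.001], [-0.748, -0.664, -0.001], [-0.0, 0.001, -1.0]]
wrist_force: [0.2, 0.4, 0.6]
gripper_width: 0.252
gripper_force: 0.0
```

>>> drive_tool(rows=[[5, 0, 0, 0, 0, 0, 0], [5, 0, 0, 0, 0, 0, 0], [5, 0, 0, 0, 0, 0, 0], [5, 0, 0, 0, 0, 0, 0], [5, 0, 0, 0, 0, 0, 0]])

```text
time_s: 19.73
tcp_pos: [0.5264, 0.0738, 0.075]
ee_rot: [[0.663, -0.748, -0.0], [-0.748, -0.663, -0.001], [0.001, 0.001, -1.0]]
wrist_force: [0.6, -4.8, -0.6]
gripper_width: 0.133
gripper_force: 29.3
```

```bash
python3 - <<'E'
from u import *
pol()
a=np.radians(215.3+6.69); st=np.radians(6.17)
for i in range(10):
    d=54*np.array([np.cos(a-(i+1)*st)-np.cos(a-i*st),np.sin(a-(i+1)*st)-np.sin(a-i*st)]);print(np.round(d,1))
E
```

```text
t 19.73 [0.5264 0.0738 0.075 ] r 53.9066570907257 phi 215.43421806237166 yawphi 214.8540583403955 tilt [-0.0004 -0.0011 -1.    ] g 0.13294519632263177 F [ 0.6 -4.8 -0.6] M [-1.54 -0.29 -0.33]
[-3.7  4.5]
[-3.1  4.9]
[-2.6  5.2]
[-2.   5.4]
[-1.4  5.6]
[-0.8  5.8]
[-0.2  5.8]
[0.4 5.8]
[1.1 5.7]
[1.7 5.6]
```

>>> drive_tool(rows=[[5, -3.7, 4.5, 0, 0, 0, -0.1077], [5, -3.1, 4.9, 0, 0, 0, -0.1077], [5, -2.6, 5.2, 0, 0, 0, -0.1077], [5, -2.0, 5.4, 0, 0, 0, -0.1077], [5, -1.4, 5.6, 0, 0, 0, -0.1077]])

```text
time_s: 20.15
tcp_pos: [0.5132, 0.0991, 0.075]
ee_rot: [[0.18, -0.984, -0.001], [-0.984, -0.18, -0.002], [0.002, 0.002, -1.0]]
wrist_force: [0.8, -6.1, 1.2]
gripper_width: 0.125
gripper_force: 29.2
```

>>> drive_tool(rows=[[5, -0.8, 5.8, 0, 0, 0, -0.1077], [5, -0.2, 5.8, 0, 0, 0, -0.1077], [5, 0.4, 5.8, 0, 0, 0, -0.1077], [5, 1.1, 5.7, 0, 0, 0, -0.1077], [5, 1.7, 5.6, 0, 0, 0, -0.1077]])

```text
time_s: 20.57
tcp_pos: [0.5148, 0.1275, 0.075]
ee_rot: [[-0.35, -0.937, -0.003], [-0.937, 0.35, -0.003], [0.004, 0.002, -1.0]]
wrist_force: [0.5, -6.7, 2.0]
gripper_width: 0.132
gripper_force: 29.2
```

>>> drive_tool(rows=[[5, 0, 0, 0, 0, 0, 0], [28, 0, 0, 0, 0, 0, 0], [28, 0, 0, 0, 0, 0, 0], [28, 0, 0, 0, 0, 0, 0], [28, 0, 0, 25, 0, 0, 0]])

```text
time_s: 20.98
tcp_pos: [0.5135, 0.1284, 0.096]
ee_rot: [[-0.343, -0.939, -0.008], [-0.939, 0.343, -0.003], [0.005, 0.006, -1.0]]
wrist_force: [0.0, -0.1, -1.1]
gripper_width: 0.265
gripper_force: 0.0
```

>>> drive_tool(rows=[[28, 0, 0, 30, 0, 0, 0], [28, -35, 0, 20, 0, 0, 0], [28, -40, 0, 0, 0, 0, 0], [28, -40, 0, 0, 0, 0, 0], [28, -30, 0, 0, 0, 0, 0]])

```text
time_s: 21.4
tcp_pos: [0.3688, 0.1289, 0.1498]
ee_rot: [[-0.343, -0.939, 0.0], [-0.939, 0.343, 0.002], [-0.002, 0.0, -1.0]]
wrist_force: [-0.9, 0.8, -0.1]
gripper_width: 0.28
gripper_force: 0.0
```

```bash
python3 - <<'E'
from u import *
pol()
a=[rect('scene'),rect('top')]
cv2.imwrite('pics/f.png',np.hstack(a)[:,:,::-1])
for n in ['scene','top']:
    c=capture(n);print(knobs(c))
E
```

```text
t 21.4 [0.3688 0.1289 0.1498] r 198.51151728672312 phi 167.8343836485372 yawphi 153.2637687865887 tilt [ 0.0005  0.0017 -1.    ] g 0.2795947795835657 F [-0.9  0.8 -0.1] M [ 0.12 -0.02  0.02]
[('front', 10, np.float64(-0.0808), np.float64(0.0867)), ('back', 31, np.float64(0.0713), np.float64(0.0853))]
[('front', 1, np.float64(-0.0778), np.float64(0.1013)), ('back', 43, np.float64(0.0793), np.float64(0.0913))]
```

View pics/f.png

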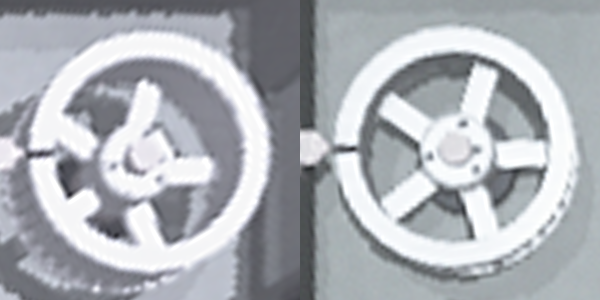

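The mark lines up with the pointer in both views: left half (40,154) against (22,154), right half (345,148) against (325,148). I'll move the arm clear and check both knobs before handing in.

>>> drive_tool(rows=[[28, -10, -40, 15, 0, 0, 0], [28, -5, -40, 15, 0, 0, 0], [28, 0, -40, 10, 0, 0, 0], [28, 0, -40, 0, 0, 0, 0], [28, 0, -40, 0, 0, 0, 0]])

```text
time_s: 22.02
tcp_pos: [0.3584, -0.0689, 0.1898]
ee_rot: [[-0.342, -0.94, 0.005], [-0.94, 0.342, 0.001], [-0.002, -0.004, -1.0]]
wrist_force: [0.2, -0.4, -1.2]
gripper_width: 0.284
gripper_force: 0.0
```

>>> drive_tool(rows=[[28, 0, -40, 0, 0, 0, 0], [28, 0, -40, 0, 0, 0, 0], [28, 0, 0, 0, 0, 0, 0]])

```text
time_s: 22.27
tcp_pos: [0.3574, -0.1534, 0.1886]
ee_rot: [[-0.353, -0.936, 0.001], [-0.936, 0.353, -0.001], [0.001, -0.001, -1.0]]
wrist_force: [-0.1, 0.2, 0.4]
gripper_width: 0.282
gripper_force: 0.0
```

```bash
python3 - <<'E'
from u import *
for n in ['scene','top']:
    c=capture(n);print(knobs(c),edge(c))
P=cloud(c); f=c['frame'].astype(int)
red=(f[...,0]>130)&(f[...,1]<70)&(f[...,2]<90)&(P[...,1]<-.2)
print(red.sum(),P[red].mean(0),sense()['time_s'])
E
```

```text
[('front', 0, None, None), ('back', 0, None, None)] [(-0.085, None), (-0.07, None), (-0.05, None), (-0.03, None), (0, None), (0.03, None), (0.05, None), (0.07, None), (0.085, None)]
[('front', 1, np.float64(-0.0779), np.float64(0.1013)), ('back', 39, np.float64(0.0779), np.float64(0.0909))] [(-0.085, [0.015, 0.1701]), (-0.07, [0.0155, 0.172]), (-0.05, [0.0158, 0.1719]), (-0.03, [0.0158, 0.1719]), (0, [0.0168, 0.173]), (0.03, [0.0167, 0.1712]), (0.05, [0.0151, 0.1705]), (0.07, [0.0144, 0.1702]), (0.085, [0.0136, 0.1692])]
228 [ 0.5158 -0.3276  0.0167] 22.3667
```

```bash
python3 - <<'E'
from u import *
c=capture('top'); f=c['frame'].max(-1)
for x in (-.08,.08):
    u,v=map(int,np.round(proj(c,[*W(x,.0915),.112]))); w=f[v-12:v+13,u-12:u+13]<85
    n,l,st,ce=cv2.connectedComponentsWithStats(w.astype(np.uint8))
    for i in range(1,n):
        if st[i,4]>15: print(x,st[i],U(atz(c,ce[i]+[u-12,v-12],.108)))
E
```

```text
0.08 [ 7  9 10 13 80] [0.0766 0.0927]
```

```bash
python3 - <<'E'
from u import *
c=capture('top')
cv2.imwrite('pics/g.png',cv2.resize(c['frame'][90:255,230:460,::-1],None,fx=3.4,fy=3.4,interpolation=cv2.INTER_CUBIC))
for x in (-.08,.08): p=proj(c,[*W(x,.0915),.112]); print((np.array(p)-[230,90])*3.4)
E
```

```text
[235.7683 429.3458]
[197.0218 149.9722]
```

View pics/g.png

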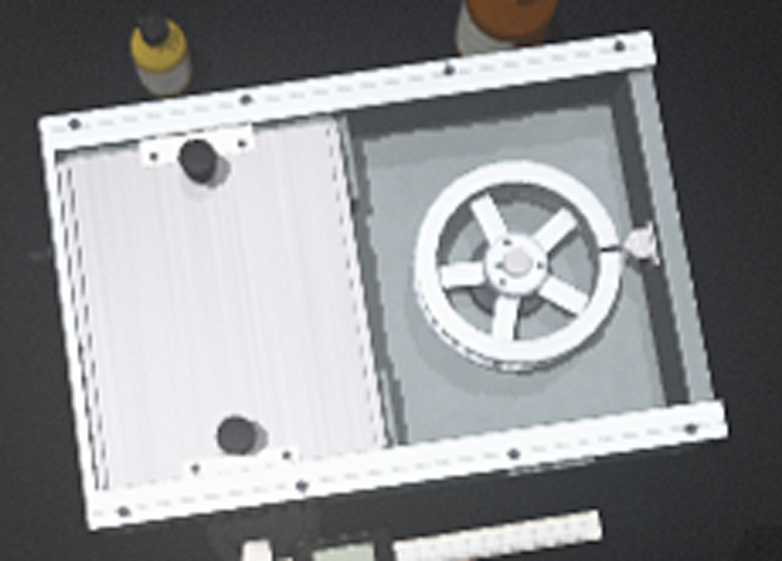

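The front knob is at (236,433) and the back knob at (198,160), each at its predicted fully-open position to within a pixel or so in column. The cover sits square on the stop and the mark at (610,248) points at the pointer. I'm handing the job in.

```bash
python3 -c "
from h import *
print(finish_job())"
```

```text
the job is handed in; nothing more can be done
None
```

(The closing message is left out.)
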